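# Turn the leaf of a screw gauge book

## Robot

A 7-joint arm with a two-finger parallel gripper is mounted at the origin on the work surface. World frame = base frame: x ahead of the robot, y to its left, z up, the work surface at z = 0. Lengths are in mm, angles in degrees, forces in N, time in s.
With the tool pointing down it reaches from about 425 to 875 mm from the base axis. Payload 8.4 kg.
Tool frame: the origin (TCP) lies between the finger pads; the fingertips stand 14 mm ahead of it and the grasp point (between the pads) lies 5 mm behind it (tcp_to_tips is the z of the fingertips in the tool frame, in mm); z points along the fingers, y is the direction in which the jaws open and shut (so a half turn about z gives the same grasp; the last joint's range is limited). The gripper opens to 87 mm and grips with 3 to 60 N. Pads are 19 mm wide; open, the fingers measure 117 mm over their backs; the gripper's body (75 mm by 190 mm) begins 51 mm behind the grasp point.
Start: joints at [-76.158, 19.091, 2.286, 83.961, -0.768, 76.965, -3.352], TCP at [217.257, 612.588, 236.546] pointing down, gripper open.
Joint ranges: [-147.57, 147.57], [-21.85, 119.76], [-74.77, 79.35], [14.55, 137.4], [-85.83, 265.84], [4.83, 119.75], [-152.11, 152.11]. Speed limits (degrees/s): [127.2, 127.2, 159.86, 159.86, 180, 180, 180].

## Interface

Orientations are given as [roll, pitch, yaw] about the fixed x, y, z axes, in that order (R = Rz(yaw) Ry(pitch) Rx(roll)).
In Python, from plant import get_obs, camera, calibration, close_job, tcp_to_tips gives the robot as it stands.
- The arm moves only by the tool play_rows, never from a script. Its argument "deltas" is a list of rows, each an object with "xyz": the shift along the tool's x, y, z in mm, a list of three; "delta_rot": the turn, a rotation vector about the tool's x, y, z in degrees, a list of three. A call has 1 to 12 rows; each row is the pose to reach, as a shift and turn from the pose commanded when the call began, along the tool's axes at that moment; what a row does not reach only later rows make up. A row lasts 1/12 s, in which the tool goes at most 41.7 mm and 7.16 degrees, less where a joint would pass 70% of its speed; a pose out of reach is approached as far as the arm can. A call with a gripper value outside its range is refused whole. "grip" is the opening, from 0 (shut) to 1 (fully open), set as the call begins (left out, the last holds). The fingers move at their own pace and stop on an object; "force" is the grip in N (left out, the last holds). Time passes only in rows, so rows that repeat a pose let the fingers close. It gives the time, the measured TCP pose, the force and the opening at its end, in the units of the state.
- get_obs(): the state, without advancing time (a new reading comes with each control period).
- camera(name): name is "scene" or "top"; returns the picture (384x512x3 uint8, blue, green, red); there is no depth.
- calibration(name): a dict with "fx", "fy", "cx", "cy" (pixels), "rvec" (rotation vector, rad) and "tvec" (3), from world to camera coordinates, as OpenCV has them. Camera axes: x right, y down, z forward; pixel columns grow to the right and rows downward; lengths in mm; the calibration is good to about 2 mm. A picture is of the moment at which its call begins. calibration takes no time and is no camera call.
- close_job(): hands the job in, once; it reports no verdict.
The state is a dict: "time": time; "joints": joint angles; "qd": joint speeds; "effort": joint torques, N m; "position": TCP position; "ee_rot": TCP orientation; "force": force on the tool from outside, world axes, zero at the start; "moment": the same for the moment, N m; "opening": opening from 0.0 (shut) to 1.0 (fully open).
Only numpy, scipy, OpenCV 4.12 (cv2) and the standard library are available. Lean on these libraries where they do the work, as an engineer would, in place of code of your own. Each camera call takes 0.05 s, during which the arm holds its last target.

## Task

The gauge book on the bench was left with its stiff hinged leaf standing ajar, blue face up. Using only the fingers, push the leaf up and over the spine, and press it down until it lies completely flat on the other (grey) side with its yellow face up, then move clear. Only push it: do not pinch the leaf between the fingers or fling it over, and leave the jar, carton, nut and brush where they are.

Things in the scene. Friction and masses are not known exactly. Their poses are not given: they have to be found in the camera images.
- book: Gauge book fixed to the bench: plywood board 220 (x) x 340 (y) x 18 mm with two decks, tops at 34 mm: white with round metal samples on its -y half, bare grey on its +y half. Steel blocks (20 mm wide in y, tops at 50 mm) at x = +-98 mm carry the spine rod along x. Origin: centre of the board's underside, on the bench; z up. At yaw 0 the spine points ahead, grey deck to the robot's left; it varies.
- spine (a point): Middle of the hinge axis, 40 mm above the book's origin; same axes as the book (x along the spine).
- leaf (a joint): Leaf angle about the spine, rad. 0: flat over the white deck (leaf points to the book's -y). pi/2: upright. pi: flat over the grey deck (points to +y), at a stop. Starts ajar, 0.35 to 0.8. The hinge is stiff: the leaf stays where it is left and takes some 0.5 to 3 N square to its face at the free edge to move.
- leaf_edge (a point): Middle of the leaf's free edge, 150 mm from the hinge axis, in its mid-plane. Leaf: rigid, 180 mm along the spine (centred on the book's x = 0), 6 mm thick, about 0.18 kg: a 3 mm aluminium sheet, showing as a 3 mm rim round a dotted plate on each face, blue (up at 0) and yellow (up at pi). Axes: x along the spine, -y from spine to free edge, z out of the blue face.
- jar: Bystander: amber jar with white lid, 50 mm across, 80 mm high, loose. Origin: centre of its underside.
- carton: Bystander: red carton 100 x 50 x 36 mm with a paper band, loose. Origin: centre of its underside.
- nut: Bystander: big steel hexagon nut, 46 mm across flats, 26 mm high, loose. Origin: centre of its underside.
- brush: Bystander: bench brush block, 130 x 34 x 41 mm, light wood back upward on dark bristle block, loose. Origin: centre of its underside.

How it is judged:
By the outcome, as a careful person would: the job done as asked, in the order asked, and still so for the second after the job is handed in, with the robot touching nothing.
It also fails if it takes over 51 s, if anything falls off the work surface, if the arm or the gripper's body presses on something with over 40 N, if the wrist force passes 120 N, or if a joint passes its speed limit or range.

## Working session

There is one attempt and no reset: what is moved stays moved. The work goes in short steps, Python scripts to look and compute and a tool call to move; the robot and the scene stay as the last step left them, time stands still between calls to the robot, and variables do not carry over. Pictures are saved under pics/ and viewed, and the job is handed in when it is done.

Besides the shell and the picture viewer there is one more tool, called after "Emit:" as name(argument=value, ...) on one line, values as JSON. play_rows: Moves the arm, as the interface text tells. Its arguments: {"type":"object","properties":{"deltas":{"type":"array","items":{"type":"object","properties":{"xyz":{"type":"array","items":{"type":"number"}},"delta_rot":{"type":"array","items":{"type":"number"}}}}},"grip":{"type":"number"},"force":{"type":"number"}},"required":["deltas"]}

```bash
mkdir -p pics; python3 - <<'E'
from plant import *
import cv2
print(get_obs(), tcp_to_tips)
for n in("scene","top"):
    im=camera(n); cv2.imwrite(f"pics/{n}0.png",im); print(n,calibration(n))
E
```

```text
{'time': 0.0, 'joints': array([-76.1554667 ,  19.1315103 ,   2.28408408,  84.01125346,
        -0.76885202,  76.96328416,  -3.35189201]), 'qd': array([ 0.05487915,  0.04969388, -0.04111045,  0.05068289,  0.02510572,
        0.07718144, -0.02250826]), 'effort': array([ 1.28810447e-03, -6.56363010e+01,  1.33591678e+00, -4.03795731e+01,
       -5.97075373e-02,  4.51839762e-02,  1.59316460e-04]), 'position': array([217.14546827, 612.19378219, 235.66024585]), 'ee_rot': array([-1.79909323e+02,  4.95488279e-03,  1.60470894e+02]), 'force': array([-0.40191101,  0.58074646,  0.23620584]), 'moment': array([-0.02231739,  0.0125918 , -0.02440359]), 'opening': 0.9997884007748509} 14.0
scene {'fx': 491.7530669474668, 'fy': 491.7530669474668, 'cx': 254.28907903836156, 'cy': 195.03395310654764, 'rvec': array([ 0.7291884 ,  2.5992686 , -1.14203576]), 'tvec': array([ 483.01345518, -183.65524525, 1572.29672492])}
top {'fx': 352.86991510529725, 'fy': 352.86991510529725, 'cx': 256.980947023854, 'cy': 192.83518318209684, 'rvec': array([ 2.24155943, -2.19103363,  0.01402404]), 'tvec': array([ 26.00399958, 569.69065852, 820.13270315])}
```

View pics/scene0.png

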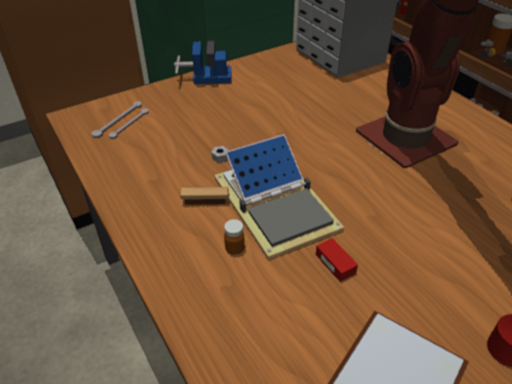

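View pics/top0.png

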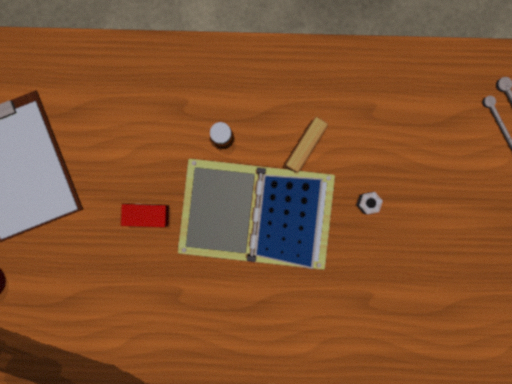

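```bash
cat > h.py <<'E'
import numpy as np, cv2
from plant import *
from scipy.spatial.transform import Rotation as R
def cam(n):
    c=calibration(n);K=np.array([[c['fx'],0,c['cx']],[0,c['fy'],c['cy']],[0,0,1.]])
    Rm=cv2.Rodrigues(np.array(c['rvec']))[0]; return K,Rm,np.array(c['tvec'])
def onz(n,uv,z):
    K,Rm,t=cam(n); C=-Rm.T@t; d=Rm.T@np.linalg.inv(K)@np.array([uv[0],uv[1],1.]); return C+d*(z-C[2])/d[2]
def onplane(n,uv,p,nn):
    K,Rm,t=cam(n); C=-Rm.T@t; d=Rm.T@np.linalg.inv(K)@np.array([uv[0],uv[1],1.]); return C+d*((p-C)@nn)/(d@nn)
def proj(n,P):
    K,Rm,t=cam(n); return cv2.projectPoints(np.array(P,float).reshape(-1,3),cv2.Rodrigues(Rm)[0],t,K,None)[0][:,0]
E
python3 - <<'E'
from h import *
for n in("top","scene"):
    im=cv2.imread(f"pics/{n}0.png"); hsv=cv2.cvtColor(im,cv2.COLOR_BGR2HSV)
    m=cv2.inRange(hsv,(22,50,130),(36,160,255)); 
    b=cv2.inRange(hsv,(105,120,40),(125,255,255))
    cs=[c for c in cv2.findContours(m,0,2)[0]if cv2.contourArea(c)>100 or len(c)>60]
    h=cv2.convexHull(np.vstack(cs)); r=cv2.approxPolyDP(h,5,True)[:,0]
    print(n,'board',[(tuple(p),onz(n,p,18).round()[:2]) for p in r])
    c=max(cv2.findContours(b,0,2)[0],key=cv2.contourArea); q=cv2.approxPolyDP(cv2.convexHull(c),4,True)[:,0]
    print('blue',q.tolist())
    if n=="scene": v=im[120:270,170:370]
    else: v=im[100:290,100:400]
    cv2.imwrite(f"pics/{n}0z.png",cv2.resize(v,None,fx=2.6 if n=="top" else 4,fy=2.6 if n=="top" else 4,interpolation=cv2.INTER_CUBIC))
for p in [(221,135),(291,150),(320,125),(371,203)]: print(p,onz('top',p,30).round())
for p in [(261,171),(251,258)]: print(p,onz('top',p,50).round())
E
```

```text
top board [((np.int32(334), np.int32(177)), array([ 609., -137.])), ((np.int32(323), np.int32(268)), array([ 400., -116.])), ((np.int32(178), np.int32(250)), array([434., 217.])), ((np.int32(189), np.int32(159)), array([643., 197.]))]
blue [[266, 177], [319, 181], [309, 265], [257, 253]]
scene board [((np.int32(342), np.int32(226)), array([431., 214.])), ((np.int32(269), np.int32(255)), array([642., 198.])), ((np.int32(215), np.int32(175)), array([ 614., -136.])), ((np.int32(310), np.int32(189)), array([417.,  56.]))]
blue [[283, 137], [300, 177], [245, 196], [228, 153]]
(221, 135) [698. 123.  30.]
(291, 150) [667. -36.  30.]
(320, 125) [ 725. -100.   30.]
(371, 203) [ 552. -219.   30.]
(261, 171) [617.  31.  50.]
(251, 258) [425.  49.  50.]
```

View pics/scene0z.png

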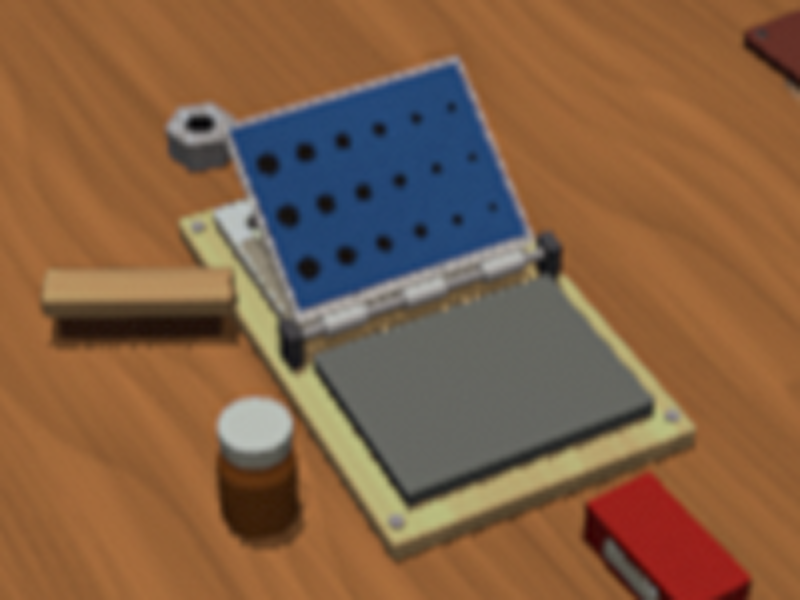

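View pics/top0z.png

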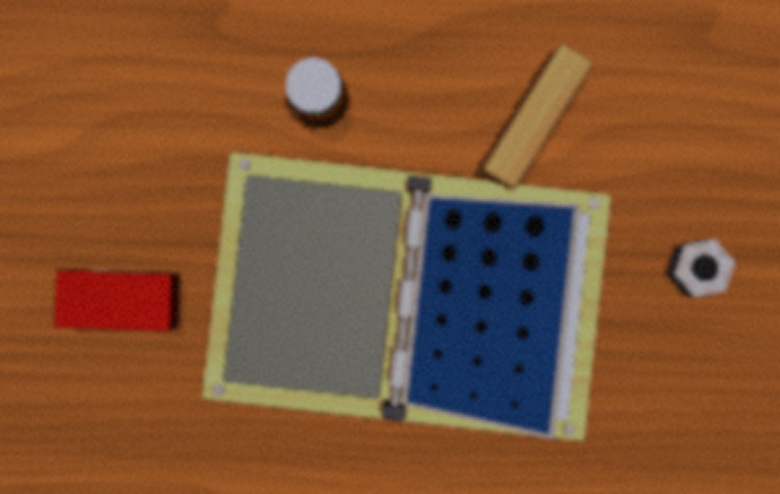

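```bash
cat >> h.py <<'E'
YAW=np.radians(-5.4); BO=np.array([521.5,40.3,0.]); BR=R.from_euler('z',YAW)
def b2w(p): return BR.apply(p)+BO
def w2b(p): return BR.inv().apply(np.array(p)-BO)
E
python3 - <<'E'
from h import *
X=BR.apply([1,0,0])
# leaf free corners px ; +x corner, -x corner
px={'scene':[((170+230/4,120+130/4),90),((170+457/4,120+57/4),-90)],'top':[((100+577/2.6,100+207/2.6),90),((100+551/2.6,100+433/2.6),-90)]}
for n in px:
    for uv,xb in px[n]:
        p=onplane(n,uv,b2w([xb,0,0]),X); q=w2b(p)-[0,0,40]
        print(n,xb,q.round(1),'r',np.hypot(q[1],q[2]).round(1),'th',np.arctan2(q[2],-q[1]).round(3))
print(proj('top',[b2w([s*110,t*170,18]) for s in(1,-1) for t in (1,-1)]).round())
E
```

```text
scene 90 [  90.  -107.4   94.5] r 143.1 th 0.722
scene -90 [ -90.  -124.4   85.5] r 150.9 th 0.602
top 90 [  90.  -129.2   44.9] r 136.8 th 0.334
top -90 [ -90.  -125.7   65.4] r 141.6 th 0.48
[[188. 157.]
 [335. 174.]
 [176. 253.]
 [324. 270.]]
```

```bash
python3 - <<'E'
from h import *
def P(n): K,Rm,t=cam(n); return K@np.c_[Rm,t]
a=np.array([(227.5,152.5),(284.2,134.2)]).T; b=np.array([(321.9,179.6),(311.9,266.5)]).T
T=cv2.triangulatePoints(P('scene'),P('top'),a,b); T=(T[:3]/T[3]).T
for p in T:
    q=w2b(p)-[0,0,40]; print(p.round(),q.round(1),np.arctan2(q[2],-q[1]))
for th in (.5,.55,.6,.65,.7):
    W=[b2w([s*90,-150*np.cos(th),40+150*np.sin(th)]) for s in(1,-1)]
    print(th,proj('scene',W).round(1).tolist(),proj('top',W).round(1).tolist())
E
```

```text
[595. -89. 124.] [  85.6 -121.4   83.5] 0.6028707966737461
[424. -72. 129.] [ -87.  -120.8   88.9] 0.6345201996056085
0.5 [[224.3, 154.2], [282.9, 136.8]] [[325.6, 179.1], [315.4, 267.5]]
0.55 [[224.7, 153.1], [283.6, 135.7]] [[324.3, 178.7], [314.0, 268.0]]
0.6 [[225.2, 152.1], [284.3, 134.6]] [[322.9, 178.3], [312.5, 268.4]]
0.65 [[225.8, 151.1], [285.2, 133.6]] [[321.3, 177.9], [310.8, 268.7]]
0.7 [[226.4, 150.4], [286.0, 132.8]] [[319.5, 177.5], [308.9, 269.0]]
```

```bash
cat >> h.py <<'E'
def tool(phi):  # tool axes as columns: y=book x, z=(0,s,-c)
    s,c=np.sin(np.radians(phi)),np.cos(np.radians(phi))
    y=np.array([1.,0,0]);z=np.array([0,s,-c]);x=np.cross(y,z)
    return BR*R.from_matrix(np.c_[x,y,z])
def target(tip_b,phi):
    Rt=tool(phi); return b2w(tip_b)-14*Rt.apply([0,0,1]),Rt
def rel(p0,R0,p,Rt): return R0.inv().apply(p-p0),np.degrees((R0.inv()*Rt).as_rotvec())
def cur():
    o=get_obs(); return o['position'],R.from_euler('xyz',o['ee_rot'],degrees=True)
def rows(wps,per,start=None):
    """wps list of (tip_b,phi), per rows each, from current pose; pos linear, rot slerp"""
    from scipy.spatial.transform import Slerp
    p0,R0=cur() if start is None else target(*start); 
    out=[]; pp,Rp=p0,R0
    for (t,ph),k in zip(wps,per):
        p,Rt=target(np.array(t,float),ph); S=Slerp([0,1],R.concatenate([Rp,Rt]))
        for i in range(1,k+1):
            d,r=rel(p0,R0,pp+(p-pp)*i/k,S(i/k)); out.append((d,r))
        pp,Rp=p,Rt
    print('[',',\n'.join('{"xyz":[%s],"delta_rot":[%s]}'%(','.join('%.0f'%(v+0) if abs(v)>=.5 else '0' for v in d) ,','.join('%.1f'%v for v in r)) for d,r in out),']')
E
python3 - <<'E'
from h import *
print(w2b([217,612,236]))
p,r=cur(); t,Rt=target(np.array([-40,300,225.]),0); print(rel(p,r,t,Rt))
rows([([-40,300,225.],0)],[12])
E
```

```text
[-356.95034095  540.50679376  236.        ]
(array([-366.00520445, -156.13001107,   -2.9582772 ]), array([-6.55410020e-02,  5.79881982e-02,  7.58696412e+01]))
[ {"xyz":[-31,-13,0],"delta_rot":[-0.0,0.0,6.3]},
{"xyz":[-61,-26,0],"delta_rot":[-0.0,0.0,12.6]},
{"xyz":[-92,-39,-1],"delta_rot":[-0.0,0.0,19.0]},
{"xyz":[-122,-52,-1],"delta_rot":[-0.0,0.0,25.3]},
{"xyz":[-153,-65,-1],"delta_rot":[-0.0,0.0,31.6]},
{"xyz":[-183,-78,-1],"delta_rot":[-0.0,0.0,37.9]},
{"xyz":[-214,-91,-2],"delta_rot":[-0.0,0.0,44.3]},
{"xyz":[-244,-104,-2],"delta_rot":[-0.0,0.0,50.6]},
{"xyz":[-275,-117,-2],"delta_rot":[-0.0,0.0,56.9]},
{"xyz":[-305,-130,-2],"delta_rot":[-0.1,0.0,63.2]},
{"xyz":[-336,-143,-3],"delta_rot":[-0.1,0.1,69.5]},
{"xyz":[-366,-156,-3],"delta_rot":[-0.1,0.1,75.9]} ]
```

Emit:
play_rows(deltas=[{"xyz":[-31,-13,0],"delta_rot":[0,0,6]},{"xyz":[-61,-26,0],"delta_rot":[0,0,12]},{"xyz":[-92,-39,0],"delta_rot":[0,0,18]},{"xyz":[-122,-52,0],"delta_rot":[0,0,24]},{"xyz":[-153,-65,0],"delta_rot":[0,0,30]},{"xyz":[-183,-78,0],"delta_rot":[0,0,37]},{"xyz":[-214,-91,0],"delta_rot":[0,0,44]},{"xyz":[-244,-104,0],"delta_rot":[0,0,50]},{"xyz":[-275,-117,0],"delta_rot":[0,0,57]},{"xyz":[-305,-130,0],"delta_rot":[0,0,63]},{"xyz":[-336,-143,0],"delta_rot":[0,0,70]},{"xyz":[-366,-156,0],"delta_rot":[0,0,76]}], grip=0)

```text
time: 1.1
position: [511.0, 341.8, 236.3]
ee_rot: [-180.0, 0.0, 84.1]
force: [0.6, 0.5, -0.2]
opening: 0.169
```

```bash
python3 - <<'E'
from h import *
o=get_obs(); print(o['joints'].round(1), o['time'])
rows([([-15,20,225.],0),([-15,-180,225.],20)],[5,7])
E
```

```text
[-57.1  15.5  23.5  90.2  -6.3  75.7 -38.6] 1.1
[ {"xyz":[-56,5,-1],"delta_rot":[-0.0,0.0,-0.1]},
{"xyz":[-112,10,-1],"delta_rot":[-0.0,0.0,-0.2]},
{"xyz":[-167,16,-2],"delta_rot":[-0.0,0.0,-0.3]},
{"xyz":[-223,21,-2],"delta_rot":[-0.0,0.0,-0.4]},
{"xyz":[-279,26,-3],"delta_rot":[-0.0,0.0,-0.5]},
{"xyz":[-308,26,-2],"delta_rot":[-0.0,2.9,-0.5]},
{"xyz":[-337,27,-2],"delta_rot":[0.0,5.7,-0.5]},
{"xyz":[-367,27,-2],"delta_rot":[0.0,8.6,-0.5]},
{"xyz":[-396,27,-2],"delta_rot":[0.0,11.4,-0.5]},
{"xyz":[-425,27,-2],"delta_rot":[0.0,14.3,-0.5]},
{"xyz":[-454,28,-2],"delta_rot":[0.1,17.2,-0.5]},
{"xyz":[-484,28,-2],"delta_rot":[0.1,20.0,-0.5]} ]
```

Emit:
play_rows(deltas=[{"xyz":[-40,4,0],"delta_rot":[0,0,0]},{"xyz":[-80,8,0],"delta_rot":[0,0,0]},{"xyz":[-120,12,0],"delta_rot":[0,0,0]},{"xyz":[-160,16,0],"delta_rot":[0,0,0]},{"xyz":[-200,20,0],"delta_rot":[0,0,0]},{"xyz":[-240,24,0],"delta_rot":[0,0,0]},{"xyz":[-280,26,0],"delta_rot":[0,3,0]},{"xyz":[-320,26,0],"delta_rot":[0,6,0]},{"xyz":[-360,27,0],"delta_rot":[0,10,0]},{"xyz":[-400,27,0],"delta_rot":[0,14,0]},{"xyz":[-440,28,0],"delta_rot":[0,17,0]},{"xyz":[-480,28,0],"delta_rot":[0,20,0]}])

```text
time: 2.1
position: [491.3, -139.2, 237.5]
ee_rot: [179.8, -20.2, 84.5]
force: [0.2, 1.2, -0.6]
opening: 0.003
```

```bash
python3 - <<'E'
from h import *
o=get_obs(); print(o['joints'].round(1), o['time'])
rows([([-15,-200,150.],55)],[10])
E
```

```text
[-21.2   9.5  50.8 102.3 -26.1  81.3  30.5] 2.1
[ {"xyz":[-6,0,6],"delta_rot":[0.0,3.5,0.0]},
{"xyz":[-11,0,13],"delta_rot":[0.1,7.0,0.0]},
{"xyz":[-17,-1,19],"delta_rot":[0.1,10.4,0.0]},
{"xyz":[-22,-1,26],"delta_rot":[0.1,13.9,0.0]},
{"xyz":[-28,-1,32],"delta_rot":[0.1,17.4,0.0]},
{"xyz":[-33,-1,39],"delta_rot":[0.2,20.9,0.0]},
{"xyz":[-39,-1,45],"delta_rot":[0.2,24.4,0.0]},
{"xyz":[-44,-2,51],"delta_rot":[0.2,27.8,0.0]},
{"xyz":[-50,-2,58],"delta_rot":[0.2,31.3,0.0]},
{"xyz":[-56,-2,64],"delta_rot":[0.3,34.8,0.0]} ]
```

Emit:
play_rows(deltas=[{"xyz":[-6,0,6],"delta_rot":[0,3.5,0]},{"xyz":[-11,0,13],"delta_rot":[0,7,0]},{"xyz":[-17,-1,19],"delta_rot":[0,10.5,0]},{"xyz":[-22,-1,26],"delta_rot":[0,14,0]},{"xyz":[-28,-1,32],"delta_rot":[0,17.5,0]},{"xyz":[-33,-1,39],"delta_rot":[0,21,0]},{"xyz":[-39,-1,45],"delta_rot":[0,24.5,0]},{"xyz":[-44,-2,51],"delta_rot":[0,28,0]},{"xyz":[-50,-2,58],"delta_rot":[0,31.5,0]},{"xyz":[-56,-2,64],"delta_rot":[0,35,0]}])

```text
time: 2.93
position: [486.6, -167.8, 156.6]
ee_rot: [-180.0, -55.2, 84.4]
force: [-0.0, -0.3, 0.4]
opening: 0.008
```

```bash
python3 - <<'E'
from h import *
o=get_obs(); print(o['joints'].round(1), o['time'])
p,r=cur(); print('tip_b',w2b(p+14*r.apply([0,0,1])).round(1))
for n in("scene","top"): cv2.imwrite(f"pics/{n}1.png",camera(n))
rows([([-15,-180,80.],55),([-15,-105,82.],55)],[5,7])
E
```

```text
[ 10.5  37.4  41.5  98.1 -56.2 104.6  62.6] 2.9333
tip_b [ -15.1 -199.   148.6]
[ {"xyz":[-9,0,11],"delta_rot":[0.0,-0.0,-0.1]},
{"xyz":[-17,1,22],"delta_rot":[0.0,-0.1,-0.2]},
{"xyz":[-26,1,32],"delta_rot":[0.0,-0.1,-0.3]},
{"xyz":[-34,1,43],"delta_rot":[0.0,-0.1,-0.4]},
{"xyz":[-43,2,54],"delta_rot":[0.0,-0.1,-0.4]},
{"xyz":[-37,2,63],"delta_rot":[0.0,-0.1,-0.4]},
{"xyz":[-30,2,71],"delta_rot":[0.0,-0.1,-0.4]},
{"xyz":[-24,1,80],"delta_rot":[0.0,-0.1,-0.4]},
{"xyz":[-18,1,89],"delta_rot":[0.0,-0.1,-0.4]},
{"xyz":[-11,1,97],"delta_rot":[0.0,-0.1,-0.4]},
{"xyz":[-5,1,106],"delta_rot":[0.0,-0.1,-0.4]},
{"xyz":[2,1,114],"delta_rot":[0.0,-0.1,-0.4]} ]
```

View pics/scene1.png

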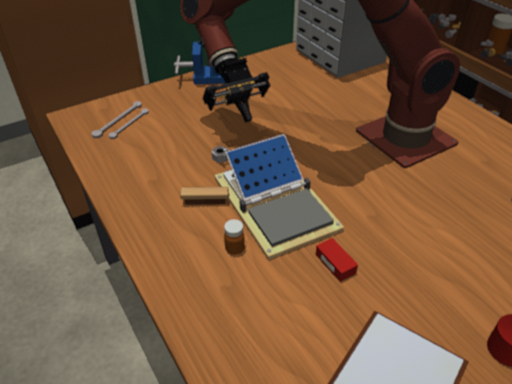

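View pics/top1.png

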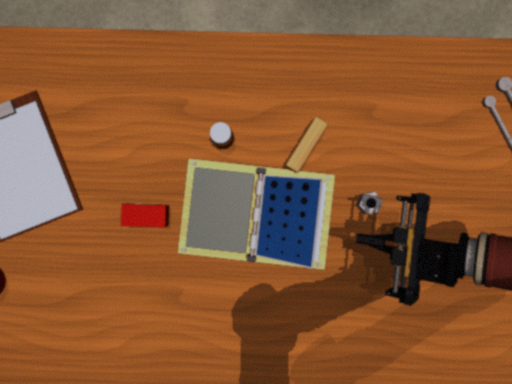

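The gripper points at the leaf from its free-edge side (tip at about (358,239) in the top view). The leaf, the nut at (371,203) and everything else are unmoved.

Emit:
play_rows(deltas=[{"xyz":[-9,0,11],"delta_rot":[0,0,0]},{"xyz":[-17,1,22],"delta_rot":[0,0,0]},{"xyz":[-26,1,32],"delta_rot":[0,0,0]},{"xyz":[-34,1,43],"delta_rot":[0,0,0]},{"xyz":[-43,1,54],"delta_rot":[0,0,0]},{"xyz":[-37,1,63],"delta_rot":[0,0,0]},{"xyz":[-30,1,71],"delta_rot":[0,0,0]},{"xyz":[-24,1,80],"delta_rot":[0,0,0]},{"xyz":[-18,1,89],"delta_rot":[0,0,0]},{"xyz":[-11,1,97],"delta_rot":[0,0,0]},{"xyz":[-5,1,106],"delta_rot":[0,0,0]},{"xyz":[2,1,114],"delta_rot":[0,0,0]}])

```text
time: 4.03
position: [497.0, -72.4, 93.9]
ee_rot: [180.0, -55.0, 84.5]
force: [-0.4, -0.1, 0.6]
opening: 0.006
```

```bash
cat >> h.py <<'E'
def arc(thd,r=122,phi=None,gap=0,xb=-15):
    th=np.radians(thd); phi=min(55,180-thd) if phi is None else phi
    u=np.array([0,-np.cos(th),np.sin(th)]); n=np.array([0,np.sin(th),np.cos(th)])
    ph=np.radians(phi); side=np.array([0,np.cos(ph),np.sin(ph)])
    h=9.5*abs(n@side)
    return np.array([xb,0,40.])+r*u-n*(3+h+gap),phi
def tip():
    p,r=cur(); return w2b(p+14*r.apply([0,0,1])).round(1)
E
python3 - <<'E'
from h import *
o=get_obs(); print(o['joints'].round(1), o['time'],o['force'].round(1)); print(tip())
for n in("scene",): cv2.imwrite(f"pics/{n}2.png",camera(n)[90:290,150:370])
for t in (35,50,70): print(arc(t))
rows([arc(t) for t in range(37,73,3)],[1]*12)
E
```

```text
[  3.1  36.8  38.5 107.5 -61.   94.4  63.8] 4.0333 [-0.4 -0.1  0.6]
[ -13.8 -103.    85.8]
(array([ -15.        , -107.10625486,   99.73692468]), 55)
(array([-15.        , -87.74767177, 125.63065028]), 55)
(array([-15.        , -51.8581711 , 150.95485756]), 55)
[ {"xyz":[12,-1,-13],"delta_rot":[0.0,-0.1,0.0]},
{"xyz":[18,-1,-13],"delta_rot":[0.0,-0.1,0.0]},
{"xyz":[25,-1,-13],"delta_rot":[0.0,-0.1,0.0]},
{"xyz":[31,-1,-13],"delta_rot":[0.0,-0.1,0.0]},
{"xyz":[38,-1,-12],"delta_rot":[0.0,-0.1,0.0]},
{"xyz":[44,-1,-11],"delta_rot":[0.0,-0.1,0.0]},
{"xyz":[51,-1,-9],"delta_rot":[0.0,-0.1,0.0]},
{"xyz":[57,-1,-8],"delta_rot":[0.0,-0.1,0.0]},
{"xyz":[63,-1,-5],"delta_rot":[0.0,-0.1,0.0]},
{"xyz":[69,-1,-3],"delta_rot":[0.0,-0.1,0.0]},
{"xyz":[75,-1,0],"delta_rot":[0.0,-0.1,0.0]},
{"xyz":[81,-1,3],"delta_rot":[0.0,-0.1,0.0]} ]
```

View pics/scene2.png

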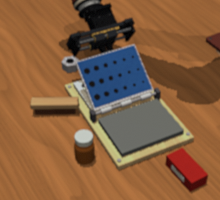

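Fingertips are under the leaf and nothing has been touched. I'll start pushing along the arc.

Emit:
play_rows(deltas=[{"xyz":[6,0,-7],"delta_rot":[0,0,0]},{"xyz":[12,-1,-13],"delta_rot":[0,0,0]},{"xyz":[15,-1,-13],"delta_rot":[0,0,0]},{"xyz":[18,-1,-13],"delta_rot":[0,0,0]},{"xyz":[22,-1,-13],"delta_rot":[0,0,0]},{"xyz":[25,-1,-13],"delta_rot":[0,0,0]},{"xyz":[28,-1,-13],"delta_rot":[0,0,0]},{"xyz":[31,-1,-13],"delta_rot":[0,0,0]},{"xyz":[35,-1,-13],"delta_rot":[0,0,0]},{"xyz":[38,-1,-12],"delta_rot":[0,0,0]},{"xyz":[41,-1,-12],"delta_rot":[0,0,0]},{"xyz":[44,-1,-11],"delta_rot":[0,0,0]}])

```text
time: 5.08
position: [497.3, -57.0, 136.0]
ee_rot: [-180.0, -55.0, 84.5]
force: [-0.1, -1.9, -1.9]
opening: 0.005
```

```bash
python3 - <<'E'
from h import *
o=get_obs(); print(o['joints'].round(1), o['time'],o['force'].round(1)); print(tip())
for n in("scene",): cv2.imwrite(f"pics/{n}3.png",cv2.resize(camera(n)[90:290,150:370],None,fx=2.5,fy=2.5))
rows([arc(t) for t in np.arange(54.5,85,2.5)][:12],[1]*12)
E
```

```text
[  0.5  31.9  39.7 108.2 -59.7  95.2  59.3] 5.0833 [-0.1 -1.9 -1.9]
[-14.9 -87.7 128. ]
[ {"xyz":[7,0,3],"delta_rot":[0.1,-0.0,-0.0]},
{"xyz":[12,0,5],"delta_rot":[0.1,-0.0,-0.0]},
{"xyz":[18,0,6],"delta_rot":[0.1,-0.0,-0.0]},
{"xyz":[23,0,8],"delta_rot":[0.1,-0.0,-0.0]},
{"xyz":[28,0,10],"delta_rot":[0.1,-0.0,-0.0]},
{"xyz":[33,0,13],"delta_rot":[0.1,-0.0,-0.0]},
{"xyz":[38,0,16],"delta_rot":[0.1,-0.0,-0.0]},
{"xyz":[43,0,18],"delta_rot":[0.1,-0.0,-0.0]},
{"xyz":[47,0,21],"delta_rot":[0.1,-0.0,-0.0]},
{"xyz":[52,0,25],"delta_rot":[0.1,-0.0,-0.0]},
{"xyz":[56,0,28],"delta_rot":[0.1,-0.0,-0.0]},
{"xyz":[60,0,32],"delta_rot":[0.1,-0.0,-0.0]} ]
```

View pics/scene3.png

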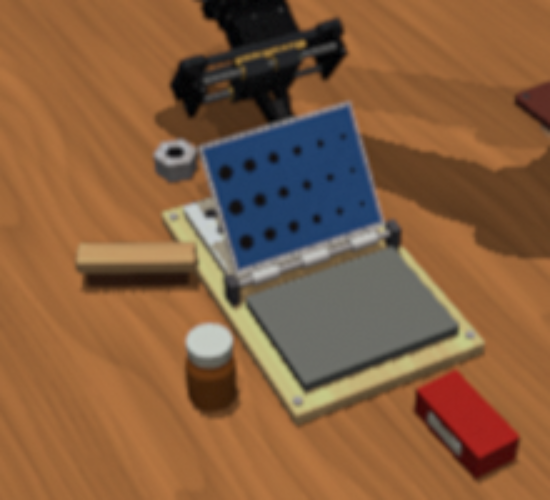

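The leaf is rising, with the finger behind it and about 2.7 N of push. Nothing else has moved.

Emit:
play_rows(deltas=[{"xyz":[7,0,3],"delta_rot":[0,0,0]},{"xyz":[12,0,5],"delta_rot":[0,0,0]},{"xyz":[18,0,6],"delta_rot":[0,0,0]},{"xyz":[23,0,8],"delta_rot":[0,0,0]},{"xyz":[28,0,10],"delta_rot":[0,0,0]},{"xyz":[33,0,13],"delta_rot":[0,0,0]},{"xyz":[38,0,16],"delta_rot":[0,0,0]},{"xyz":[43,0,18],"delta_rot":[0,0,0]},{"xyz":[47,0,21],"delta_rot":[0,0,0]},{"xyz":[52,0,25],"delta_rot":[0,0,0]},{"xyz":[56,0,28],"delta_rot":[0,0,0]},{"xyz":[60,0,32],"delta_rot":[0,0,0]}])

```text
time: 6.13
position: [503.3, 3.4, 166.9]
ee_rot: [180.0, -55.0, 84.5]
force: [-1.3, -1.4, -1.2]
opening: 0.002
```

```bash
python3 - <<'E'
from h import *
o=get_obs(); print(o['joints'].round(1), o['time'],o['force'].round(1)); print(tip(),arc(82)[0])
rows([arc(t) for t in np.arange(84.5,120,2.5)][:12],[1]*12)
E
```

```text
[ -6.1  25.4  39.5 111.4 -60.6  91.6  53. ] 6.1333 [-1.3 -1.4 -1.2]
[-14.6 -27.  158.9] [-15.         -26.36585391 159.49348473]
[ {"xyz":[5,0,4],"delta_rot":[0.1,0.0,-0.1]},
{"xyz":[9,0,8],"delta_rot":[0.1,0.0,-0.1]},
{"xyz":[12,0,12],"delta_rot":[0.1,0.0,-0.1]},
{"xyz":[16,0,17],"delta_rot":[0.1,0.0,-0.1]},
{"xyz":[19,0,22],"delta_rot":[0.1,0.0,-0.1]},
{"xyz":[22,0,26],"delta_rot":[0.1,0.0,-0.1]},
{"xyz":[25,0,31],"delta_rot":[0.1,0.0,-0.1]},
{"xyz":[28,0,36],"delta_rot":[0.1,0.0,-0.1]},
{"xyz":[30,0,42],"delta_rot":[0.1,0.0,-0.1]},
{"xyz":[32,0,47],"delta_rot":[0.1,0.0,-0.1]},
{"xyz":[34,0,52],"delta_rot":[0.1,0.0,-0.1]},
{"xyz":[36,-1,58],"delta_rot":[0.1,0.0,-0.1]} ]
```

Emit:
play_rows(deltas=[{"xyz":[5,0,4],"delta_rot":[0,0,0]},{"xyz":[9,0,8],"delta_rot":[0,0,0]},{"xyz":[12,0,12],"delta_rot":[0,0,0]},{"xyz":[16,0,17],"delta_rot":[0,0,0]},{"xyz":[19,0,22],"delta_rot":[0,0,0]},{"xyz":[22,0,26],"delta_rot":[0,0,0]},{"xyz":[25,0,31],"delta_rot":[0,0,0]},{"xyz":[28,0,36],"delta_rot":[0,0,0]},{"xyz":[30,0,42],"delta_rot":[0,0,0]},{"xyz":[32,0,47],"delta_rot":[0,0,0]},{"xyz":[34,0,52],"delta_rot":[0,0,0]},{"xyz":[36,0,58],"delta_rot":[0,0,0]}])

```text
time: 7.13
position: [509.8, 71.2, 162.7]
ee_rot: [-180.0, -55.0, 84.5]
force: [-1.0, -1.3, -0.2]
opening: 0.003
```

```bash
python3 - <<'E'
from h import *
o=get_obs(); print(o['joints'].round(1), o['time'],o['force'].round(1)); print(tip(),arc(112)[0])
for n in("scene",): cv2.imwrite(f"pics/{n}4.png",cv2.resize(camera(n)[90:290,150:370],None,fx=2.5,fy=2.5))
rows([arc(t) for t in np.arange(114.5,150,2.5)][:12],[1]*12)
E
```

```text
[-12.2  22.3  37.5 115.1 -63.5  85.6  49.5] 7.1333 [-1.  -1.3 -0.2]
[-14.5  41.1 154.7] [-15.          40.93902847 155.04079744]
[ {"xyz":[1,0,4],"delta_rot":[0.0,-0.0,-0.1]},
{"xyz":[2,0,10],"delta_rot":[0.0,-0.0,-0.1]},
{"xyz":[3,0,15],"delta_rot":[0.0,-0.0,-0.1]},
{"xyz":[4,0,21],"delta_rot":[0.0,-0.0,-0.1]},
{"xyz":[4,0,27],"delta_rot":[0.0,-0.0,-0.1]},
{"xyz":[4,0,32],"delta_rot":[0.0,-2.0,-0.1]},
{"xyz":[5,0,38],"delta_rot":[0.0,-4.5,-0.1]},
{"xyz":[5,0,43],"delta_rot":[0.0,-7.0,-0.1]},
{"xyz":[5,0,48],"delta_rot":[0.0,-9.5,-0.1]},
{"xyz":[5,0,54],"delta_rot":[0.0,-12.0,-0.1]},
{"xyz":[4,0,59],"delta_rot":[0.0,-14.5,-0.1]},
{"xyz":[4,0,64],"delta_rot":[0.0,-17.0,-0.1]} ]
```

View pics/scene4.png

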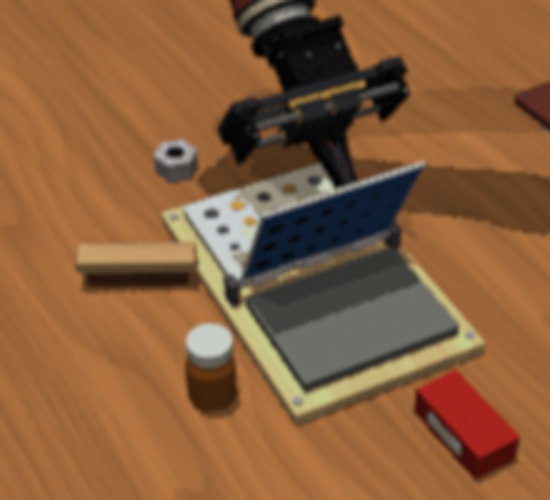

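The leaf has passed upright and leans toward the grey side, with the fingertip pressing its yellow face.

Emit:
play_rows(deltas=[{"xyz":[1,0,4],"delta_rot":[0,0,0]},{"xyz":[2,0,10],"delta_rot":[0,0,0]},{"xyz":[3,0,15],"delta_rot":[0,0,0]},{"xyz":[4,0,21],"delta_rot":[0,0,0]},{"xyz":[4,0,27],"delta_rot":[0,0,0]},{"xyz":[4,0,32],"delta_rot":[0,-2,0]},{"xyz":[5,0,38],"delta_rot":[0,-4.5,0]},{"xyz":[5,0,43],"delta_rot":[0,-7,0]},{"xyz":[5,0,48],"delta_rot":[0,-9.5,0]},{"xyz":[5,0,54],"delta_rot":[0,-12,0]},{"xyz":[4,0,59],"delta_rot":[0,-14.5,0]},{"xyz":[4,0,64],"delta_rot":[0,-17,0]}])

```text
time: 8.18
position: [515.2, 125.8, 129.3]
ee_rot: [180.0, -37.9, 84.5]
force: [-0.6, -1.3, 0.6]
opening: 0.006
```

```bash
python3 - <<'E'
from h import *
o=get_obs(); print(o['joints'].round(1), o['time'],o['force'].round(1)); print(tip(),arc(142)[0])
rows([arc(t) for t in np.arange(144.5,175,2.5)][:12],[1]*12)
E
```

```text
[-27.9  14.4  37.6 117.1 -52.4  66.3  32.3] 8.1833 [-0.6 -1.3  0.6]
[-14.3  93.1 118.2] [-15.          94.29032751 117.47473225]
[ {"xyz":[1,-1,7],"delta_rot":[0.1,-2.4,-0.1]},
{"xyz":[2,-1,12],"delta_rot":[0.1,-4.9,-0.1]},
{"xyz":[2,-1,17],"delta_rot":[0.1,-7.4,-0.1]},
{"xyz":[2,-1,23],"delta_rot":[0.1,-9.9,-0.1]},
{"xyz":[1,-1,28],"delta_rot":[0.1,-12.4,-0.1]},
{"xyz":[1,-1,33],"delta_rot":[0.1,-14.9,-0.1]},
{"xyz":[0,-1,39],"delta_rot":[0.1,-17.4,-0.1]},
{"xyz":[-1,-1,44],"delta_rot":[0.1,-19.9,-0.1]},
{"xyz":[-2,-1,49],"delta_rot":[0.1,-22.4,-0.1]},
{"xyz":[-4,-1,54],"delta_rot":[0.1,-24.9,-0.1]},
{"xyz":[-5,-1,60],"delta_rot":[0.1,-27.4,-0.1]},
{"xyz":[-7,-1,65],"delta_rot":[0.1,-29.9,-0.1]} ]
```

Emit:
play_rows(deltas=[{"xyz":[1,0,7],"delta_rot":[0,-2.5,0]},{"xyz":[2,0,12],"delta_rot":[0,-5,0]},{"xyz":[2,0,17],"delta_rot":[0,-7.5,0]},{"xyz":[2,0,23],"delta_rot":[0,-10,0]},{"xyz":[1,0,28],"delta_rot":[0,-12.5,0]},{"xyz":[1,0,33],"delta_rot":[0,-15,0]},{"xyz":[0,0,39],"delta_rot":[0,-17.5,0]},{"xyz":[-1,0,44],"delta_rot":[0,-20,0]},{"xyz":[-2,0,49],"delta_rot":[0,-22.5,0]},{"xyz":[-4,0,54],"delta_rot":[0,-25,0]},{"xyz":[-5,0,60],"delta_rot":[0,-27.5,0]},{"xyz":[-7,0,65],"delta_rot":[0,-30,0]}])

```text
time: 9.18
position: [518.3, 160.5, 73.7]
ee_rot: [180.0, -7.9, 84.5]
force: [-1.1, -0.2, -0.2]
opening: 0.004
```

```bash
python3 - <<'E'
from h import *
o=get_obs(); print(o['joints'].round(1), o['time'],o['force'].round(1)); print(tip(),arc(172)[0])
for n in("scene",): cv2.imwrite(f"pics/{n}5.png",cv2.resize(camera(n)[90:290,150:370],None,fx=2.5,fy=2.5))
rows([arc(t) for t in np.arange(173,181,1)]+[(arc(180)[0]-[0,0,2],0)],[1]*9)
E
```

```text
[-50.4  15.8  38.2 113.4 -21.6  53.3  -6.2] 9.1833 [-1.1 -0.2 -0.2]
[-14.5 121.3  59.8] [-15.         120.39518508  59.94992252]
[ {"xyz":[-2,0,1],"delta_rot":[-0.0,-0.8,0.1]},
{"xyz":[-2,0,3],"delta_rot":[-0.0,-1.8,0.1]},
{"xyz":[-2,0,5],"delta_rot":[-0.0,-2.8,0.1]},
{"xyz":[-2,0,7],"delta_rot":[-0.0,-3.8,0.1]},
{"xyz":[-2,0,9],"delta_rot":[-0.0,-4.8,0.1]},
{"xyz":[-1,0,11],"delta_rot":[-0.0,-5.8,0.1]},
{"xyz":[-1,0,14],"delta_rot":[-0.0,-6.8,0.1]},
{"xyz":[-1,0,16],"delta_rot":[-0.0,-7.8,0.1]},
{"xyz":[-2,0,18],"delta_rot":[-0.0,-7.8,0.1]} ]
```

View pics/scene5.png

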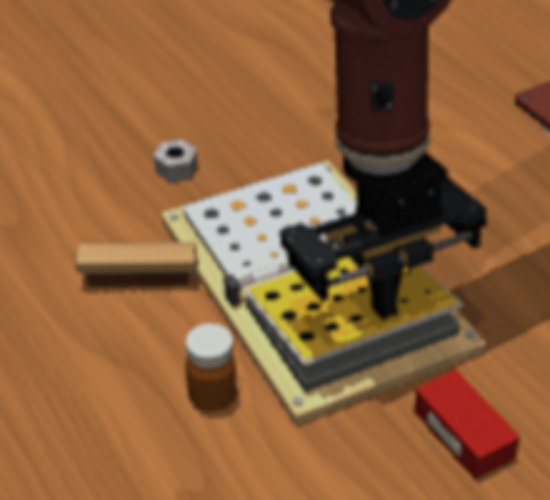

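The leaf is nearly down with its yellow face up, and the finger is on it. Next is the final press.

Emit:
play_rows(deltas=[{"xyz":[-2,0,2],"delta_rot":[0,-1,0]},{"xyz":[-2,0,4],"delta_rot":[0,-2,0]},{"xyz":[-2,0,6],"delta_rot":[0,-3,0]},{"xyz":[-2,0,8],"delta_rot":[0,-4,0]},{"xyz":[-2,0,10],"delta_rot":[0,-5,0]},{"xyz":[-1,0,12],"delta_rot":[0,-6,0]},{"xyz":[-1,0,14],"delta_rot":[0,-7,0]},{"xyz":[-1,0,16],"delta_rot":[0,-8,0]},{"xyz":[-1,0,17],"delta_rot":[0,-8,0]},{"xyz":[-1,0,17],"delta_rot":[0,-8,0]}])

```text
time: 10.07
position: [518.6, 161.0, 57.4]
ee_rot: [-180.0, 0.0, 84.5]
force: [-2.7, -1.8, 8.7]
opening: 0.001
```

```bash
python3 - <<'E'
from h import *
o=get_obs(); print(o['time'],o['force'].round(1)); print(tip())
E
```

```text
10.0667 [-2.7 -1.8  8.7]
[-14.2 119.9  43.4]
```

Emit:
play_rows(deltas=[{"xyz":[0,0,0.5],"delta_rot":[0,0,0]},{"xyz":[0,0,1],"delta_rot":[0,0,0]},{"xyz":[0,0,1],"delta_rot":[0,0,0]},{"xyz":[0,0,1],"delta_rot":[0,0,0]}])

```text
time: 10.4
position: [518.7, 161.0, 57.3]
ee_rot: [-180.0, -0.0, 84.5]
force: [-7.5, -1.5, 19.5]
opening: 0.006
```

```bash
python3 - <<'E'
from h import *
o=get_obs(); print(o['time'],o['force'].round(1)); print(tip())
E
```

```text
10.4 [-7.5 -1.5 19.5]
[-14.2 119.9  43.3]
```

That's a solid stop: 11 N more force moved it only 0.1 mm. I'll lift straight off and move clear.

Emit:
play_rows(deltas=[{"xyz":[0,0,-3],"delta_rot":[0,0,0]},{"xyz":[0,0,-8],"delta_rot":[0,0,0]},{"xyz":[0,0,-20],"delta_rot":[0,0,0]},{"xyz":[0,0,-40],"delta_rot":[0,0,0]},{"xyz":[0,0,-70],"delta_rot":[0,0,0]},{"xyz":[0,0,-100],"delta_rot":[0,0,0]},{"xyz":[0,0,-130],"delta_rot":[0,0,0]},{"xyz":[0,0,-160],"delta_rot":[0,0,0]},{"xyz":[35,0,-170],"delta_rot":[0,0,0]},{"xyz":[70,0,-170],"delta_rot":[0,0,0]},{"xyz":[105,0,-170],"delta_rot":[0,0,0]},{"xyz":[140,0,-170],"delta_rot":[0,0,0]}])

```text
time: 11.4
position: [532.1, 302.0, 227.3]
ee_rot: [180.0, -0.1, 84.5]
force: [0.0, -0.3, -0.0]
opening: 0.006
```

Emit:
play_rows(deltas=[{"xyz":[35,0,0],"delta_rot":[0,0,0]},{"xyz":[70,0,0],"delta_rot":[0,0,0]},{"xyz":[105,0,0],"delta_rot":[0,0,0]},{"xyz":[140,0,0],"delta_rot":[0,0,0]},{"xyz":[170,0,0],"delta_rot":[0,0,0]},{"xyz":[190,0,0],"delta_rot":[0,0,0]},{"xyz":[200,0,0],"delta_rot":[0,0,0]},{"xyz":[200,0,0],"delta_rot":[0,0,0]},{"xyz":[200,0,0],"delta_rot":[0,0,0]},{"xyz":[200,0,0],"delta_rot":[0,0,0]}])

```text
time: 12.23
position: [552.2, 497.2, 226.6]
ee_rot: [180.0, 0.0, 84.3]
force: [-0.5, -0.1, -0.1]
opening: 0.006
```

```bash
python3 - <<'E'
from h import *
o=get_obs(); print(o['time'],o['force'].round(1),o['position'].round(),o['qd'].round(1))
for n in("scene","top"):
    im=camera(n); cv2.imwrite(f"pics/{n}6.png",im)
    hsv=cv2.cvtColor(im,cv2.COLOR_BGR2HSV)
    if n=="scene": cv2.imwrite("pics/scene6z.png",cv2.resize(im[120:270,170:370],None,fx=4,fy=4,interpolation=cv2.INTER_CUBIC))
    for th in(np.pi,np.pi-.1): print(n,proj(n,[b2w([s*90,-150*np.cos(th),40+150*np.sin(th)]) for s in(1,-1)]).round(1).tolist())
E
```

```text
12.2333 [-0.5 -0.1 -0.1] [552. 497. 227.] [ 0.3 -0.5  0.   0.2 -0.3 -0.1  0.1]
scene [[271.4, 241.7], [334.3, 218.5]]
scene [[271.4, 237.3], [334.8, 214.1]]
top [[193.8, 166.0], [184.2, 246.3]]
top [[193.0, 165.4], [183.2, 247.3]]
```

View pics/scene6z.png

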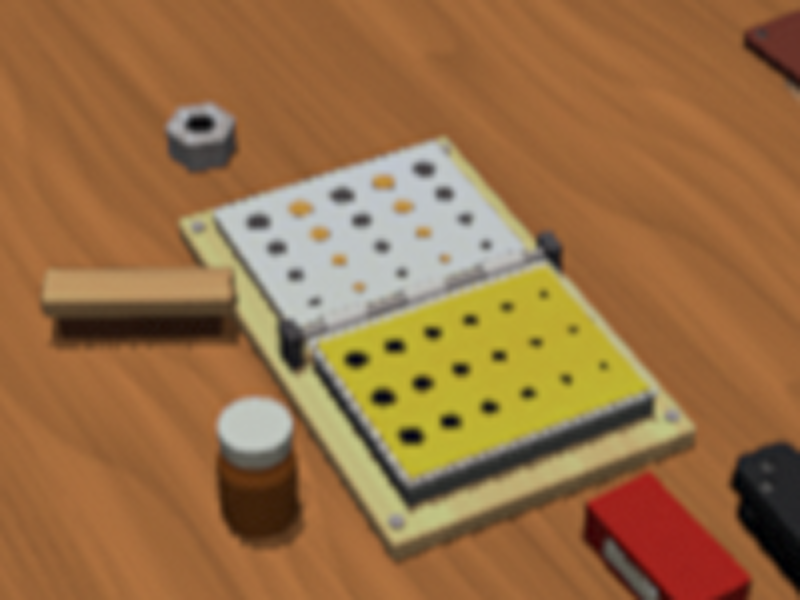

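View pics/top6.png

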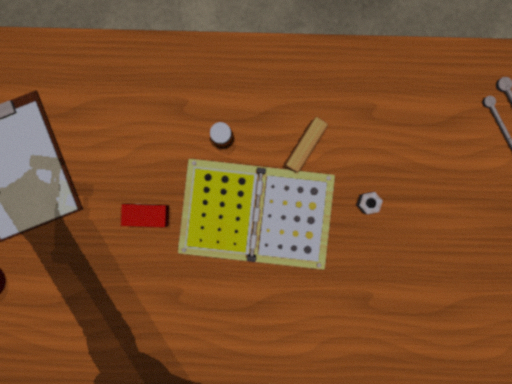

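The leaf lies flat with its yellow face up. Its free corners, at about (272.5,241) and (333.7,219) in the scene view, are within about 1 px of the predicted flat positions. The jar, carton, nut and brush are at the same pixels as at the start.

```bash
python3 -c "
from plant import *
print(close_job())"
```

```text
the job is handed in; nothing more can be done
None
```

The leaf now lies flat on the grey side with its yellow face up. I handed the job in at about 12.3 s of the 51 s allowed.

- **Push:** I worked with the fingers shut, slid the tips under the leaf's free edge and pushed it along its arc in steady steps. The force was about 1 to 3 N at each reading.
- **Press:** I pressed down to about 20 N with the tips 43.3 mm above the bench. The leaf's top should be at 43 mm when flat. Going from 9 to 20 N moved it only 0.1 mm, so it is on the stop.
- **Final pictures:** Taken after the arm had moved clear, they show the leaf's corners within about 1 px of the predicted flat position. By eye, the jar, carton, nut and brush are where they started.
- **Clear of contact:** The wrist force read about zero at the end.

None of the final checks failed. The first single-view estimates of the leaf's starting angle disagreed (0.33 to 0.72 rad), so I used both cameras together, which gave about 0.61 rad.

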